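# Raise the drop gate and pass the seal block

### The arm

A 7-joint arm with a two-finger parallel gripper is mounted at the origin on a cart in front of the work surface, level with it; the furniture and walls round the work are solid. World frame = base frame: x ahead of the robot, y to its left, z up, the work surface at z = 0. Lengths are in m, angles in rad, forces in N, time in s.
With the tool pointing down it reaches from about 0.425 to 0.95 m from the base axis. Payload 4.7 kg.
Tool frame: the origin (TCP) lies between the finger pads; the fingertips stand 25 mm ahead of it and the grasp point (between the pads) lies 6 mm ahead of it; z points along the fingers, y is the line along which they close (so a half turn about z gives the same grasp; the last joint's range is limited). The gripper opens to 85 mm and grips with 20 to 120 N. Pads are 22 mm wide; open, the fingers measure 114 mm over their backs; the gripper's body (76 mm by 85 mm) begins 54 mm behind the grasp point. The pads swing forward as they close: fully open they stand 13 mm farther back than shut.
Start: joints at [1.205, 0.469, -0.049, 1.532, 0.024, 1.141, -0.082], TCP at [0.223, -0.637, 0.256] pointing down, gripper open.
Joint ranges: [-2.59, 2.59], [-0.33, 1.99], [-1.39, 1.29], [0.1, 2.45], [-1.04, 4.18], [0.21, 1.99], [-2.66, 2.66]. Speed limits (rad/s): [2.57, 2.57, 3.14, 3.14, 3.14, 3.14, 3.14].

### API

Orientations are given as a 3x3 rotation matrix whose columns are the frame's x, y, z axes.
In Python, from rig import * gives the robot as it stands. Calls block until the motion is done:
- movep(position, orientation): joint-space move of the TCP to a pose.
- move_l(position, attitude=None, feed=0.15, until_force=None): straight line of the TCP; attitude=None keeps the orientation; feed is the mean speed in m/s. With until_force (N) it stops when the force on the tool has changed by that much, and returns True; else False.
- move_joints(angles): joint-space move.
- command_gripper(opening, newtons=None): finger opening in m; newtons is the grip in N (None keeps the last); returns when the fingers have stopped.
- sleep(seconds).
- inverse_kinematics(position, orientation): joint angles nearest the present ones, or None.
- sense(): the state.
- camera(name): name is "scene" or "top" or "wrist"; returns (picture, depth): 480x640x3 uint8, red, green, blue; 480x640 float32, m along the optical axis (not along the pixel's ray), 0 where there is no reading.
- camera_params(name): a dict with "K" (3x3 intrinsics, pixels), "position" and "rotation" of the camera in the world; the wrist camera has in their place "tool_from_camera" (4x4, takes a point from camera to tool coordinates, whose origin is the TCP and whose axes are the flange's). Camera axes: x right, y down, z forward; pixel columns grow to the right and rows downward; lengths in m; the calibration is good to about 2 mm. A picture is of the moment at which its call begins: read the wrist's pose just before it. camera_params takes no time and is no camera call.
A pose or a line that the arm cannot do raises Unreachable and nothing moves.
- finish_job(): hands the job in, once; it reports no verdict.
The state is a dict: "time_s": time; "joint_pos": joint angles; "qd": joint speeds; "joint_efforts": joint torques, N m; "position": TCP position; "tcp_rot": TCP orientation; "wrist_force": force on the tool from outside, world axes, zero at the start; "ft_torque": the same for the moment, N m; "finger_gap": finger opening in m.
Only numpy, scipy, OpenCV 4.12 (cv2) and the standard library are available. Lean on these libraries where they do the work, as an engineer would, in place of code of your own. Each camera call takes 0.05 s, during which the arm holds its last target. There are 200 camera calls.

### The job

With closed fingertips, push the counterweighted gate bar up past its balance point so that it stays raised by itself, then slide the seal block along the lane, under the raised gate, until it sits against the end stop. Only push, gently: do not grip, lift or tip anything, and leave the other things on the bench where they are.

Things in the scene. Friction and masses are not known exactly. Their poses are not given: they have to be found in the camera images.
- lane: Fixed aluminium lane. Origin at bench level under the lane's middle, where the gate crosses; x along the lane to its end stop (roughly away from the robot), y to the left, z up. Floor 6 mm above the bench, x = -130 to +105 mm, near end open. Rails 58 mm apart inside, 78 outside, 16 mm above the floor. Two hinge cheeks (x -27 to +27, y -150 to -110 mm) reach 130 mm above the bench.
- lane_stop (a point): Middle of the face of the steel end stop, at the lane floor (95 mm along x from the lane's origin). Axes as the lane's. The stop is 58 mm wide and 22 mm high; a block against it has its centre 22 mm before this point.
- gate_hinge (a point): Fixed centre of the gate's hinge: 130 mm to the right of the lane's middle (y = -130 mm), 115 mm above the bench. Axes as the lane's; the hinge axis is the lane's x.
- gate (a joint): Gate angle (rad): 0 = down, bar level, pointing from the hinge to lane +y; grows as the free end rises; 2.1 = on its upper stop, leaning back past vertical away from the lane. It balances near 0.9: below that it falls shut, above it swings on by itself to 2.1 and stays. Damped hinge; 1 to 2 N up at the sleeve raises it. Fully raised, all of it is 80 mm or more right of the lane's middle line.
- gate_grip (a point): Middle of the black sleeve at the gate bar's free end, on the bar's centre line, 220 mm from the hinge centre; moves with the gate; y points out along the bar. Sleeve 70 mm long, 20 mm thick; the bar is 16 mm thick. Gate down: sleeve level, 115 mm above the bench, free space under it; a 40 mm wide blade hangs from the bar 130 mm from the hinge to 12 mm above the bench and bars the lane.
- seal_block: White machined seal block with a round seal seat, 44 mm along its x, 50 mm along its y, 18 mm high, 120 g or so, lying in the lane on the near side of the gate. Origin at the centre of its underside, axes nearly the lane's.
- other_block: A second, identical seal block lying on the bench to the left, not in the lane: leave it. Origin at the centre of its underside.
- oil_bottle: Small oil bottle with a red spout, 41 mm diameter, 125 mm high, standing at the back left: leave it. Origin at the centre of its underside.
- white_roll: Roll of white tape lying flat, 53 mm diameter, 14 mm high, to the right front: leave it. Origin at the centre of its underside.
Things that resemble listed ones, but are neither listed nor needed, are in the scene too. Leave any orange or red look-alike of the seal_block alone.

How it is judged:
On the way:
1. the gate stands raised by itself, nothing of the robot touching it, with the block still before the gate (value of joint gate above 1.8 rad and contact force between gate and the arm below 0.1 N and contact force between gate and the fingers below 0.1 N and x of seal_block in the frame of lane below 0 m), for 0.2 s.
At the end, for the whole second after the job is handed in: The gate stays raised (joint above 1.8 rad) and the seal block lies flat and at rest between the rails against the end stop (gap under 6 mm) (value of joint gate above 1.8 rad and x of seal_block in the frame of lane_stop between -0.028 and -0.015 m and y of seal_block in the frame of lane_stop between -0.012 and 0.012 m and z of seal_block in the frame of lane_stop below 0.004 m and angle between seal_block's own z axis and vertical below 0.1 rad and linear speed of seal_block below 0.01 m/s); the robot touches nothing.
It fails at once if the seal block is lifted more than 8 mm off the lane floor (z of seal_block in the frame of lane_stop above 0.008 m).
It fails at once if the seal block is tipped more than about 15 degrees (angle between seal_block's own z axis and vertical above 0.26 rad).
It fails at once if the gate is gripped or forced with more than 25 N (contact force between gate and the fingers above 25 N).
It fails at once if the seal block is gripped or forced with more than 30 N (contact force between seal_block and the fingers above 30 N).
It fails at once if the other seal block, the oil bottle or the tape roll is moved more than 20 mm (distance of any of other_block, oil_bottle, white_roll from where it was at the start of the episode above 0.02 m).
It also fails if it takes over 54 s, if anything falls off the work surface, if the arm or the gripper's body presses on something with over 40 N, if the wrist force passes 120 N, or if a joint passes its speed limit or range.

## Working session

There is one attempt and no reset: what is moved stays moved. The work goes in short steps, each a Python script; the robot and the scene stay as the last script left them, time stands still between calls to the robot, and variables do not carry over. Pictures are saved under pics/ and viewed, on a budget of 10 in all, crops included, one or two more only if the job needs it, and the job is handed in when it is done.

```bash
mkdir -p pics
cat > h.py <<'E'
from rig import *
import numpy as np, cv2
def cloud(name):
    im,d=camera(name); p=camera_params(name); K=p["K"]
    v,u=np.mgrid[:480,:640]
    c=np.stack([(u-K[0][2])/K[0][0]*d,(v-K[1][2])/K[1][1]*d,d],-1)
    w=c@np.array(p["rotation"]).T+np.array(p["position"]); w[d==0]=np.nan
    return im,w
def save(im,f): cv2.imwrite(f,im[:,:,::-1])
E
python3 - <<'E'
from h import *
for n in("top","scene"):
    im,w=cloud(n); save(im,f"pics/{n}1.png"); np.savez(f"{n}1.npz",im=im,w=w); print(n,camera_params(n)["position"])
s=sense(); print(s["position"],s["tcp_rot"],s["finger_gap"],s["time_s"])
E
```

```text
top [0.36810841 0.04723194 1.07928056]
scene [0.20609834 0.8311467  0.47291618]
[ 0.22294544 -0.63661564  0.25537109] [[ 9.43814600e-01  3.30474849e-01 -6.11842381e-04]
 [ 3.30475413e-01 -9.43813170e-01  1.64337781e-03]
 [-3.43698648e-05 -1.75324283e-03 -9.99998462e-01]] 0.08525537719204454 0.1
```

View pics/top1.png

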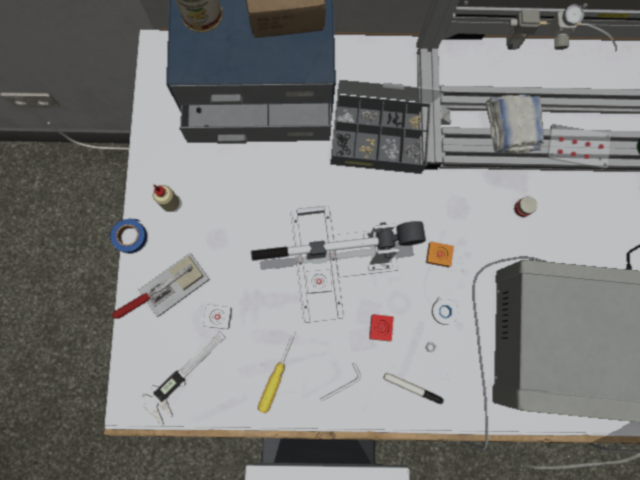

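View pics/scene1.png

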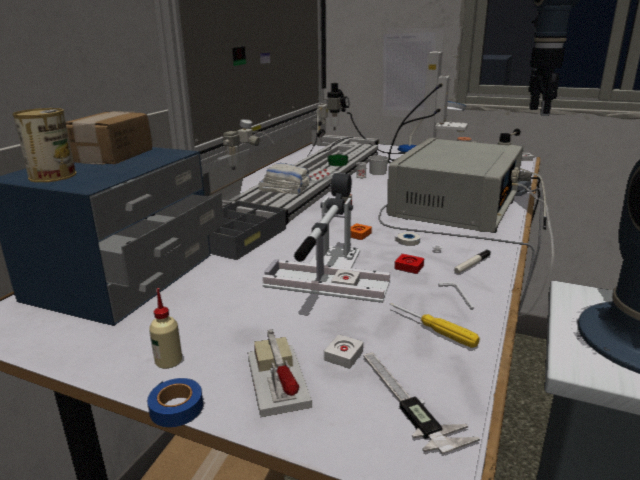

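The top view shows the lane (columns 293–342, rows 208–320), the block at (319,282), the sleeve at (270,253) and the hinge at about (383,238). The orange and red blocks are look-alikes. The scene view agrees: the gate is down and the block is on the near side.

Run:
```python
from h import *
D=np.load("top1.npz"); im=D["im"].astype(int); w=D["w"]
for n,(u,v) in dict(stop=(314,211),block=(319,282),sleeve=(268,253),sleeveL=(253,254),bar=(345,244),cheek=(383,255),hinge=(383,238),cw=(410,233),bench=(240,290),bottle=(160,190)).items(): print(n,u,v,w[v,u].round(4))
m=np.zeros((480,640),bool); m[203:328,286:350]=1
z=w[:,:,2]
r=m&(z>.014)&(z<.034)
# keep everything in component
q=w[r]; rect=cv2.minAreaRect((q[:,:2]*1000).astype(np.float32)); print("lane rect",rect,r.sum())
print(cv2.boxPoints(rect))
mb=np.zeros_like(m); mb[268:296,302:336]=1
b=mb&(z>.02)&(z<.03); 
vis=cv2.resize(D["im"][195:330,230:440].astype(np.uint8),None,fx=3.8,fy=3.8,interpolation=cv2.INTER_CUBIC); save(vis,"pics/crop.png")
s=np.zeros_like(m); s[240:265,240:300]=1; s&=(z>.1)&(im.sum(2)<150); q=w[s]
print("sleeve",cv2.minAreaRect((q[:,:2]*1000).astype(np.float32)),np.median(q[:,2]))
for v in range(205,325,6): print(v,[int(1000*a) if a==a else -1 for a in z[v,288:350:2]])
```

```text
stop 314 211 [0.6552 0.0332 0.0273]
block 319 282 [0.5072 0.0208 0.0205]
sleeve 268 253 [0.5463 0.1191 0.124 ]
sleeveL 253 254 [0.5439 0.1469 0.1242]
bar 345 244 [ 0.5658 -0.0244  0.1249]
cheek 383 255 [ 0.5498 -0.0982  0.1055]
hinge 383 238 [ 0.577  -0.0946  0.1324]
cw 410 233 [ 0.5778 -0.1368  0.1738]
bench 240 290 [0.4904 0.184  0.    ]
bottle 160 190 [0.6741 0.3373 0.0939]
lane rect ((548.381103515625, 26.479755401611328), (235.34254455566406, 78.39627075195312), 7.7292327880859375) 1761
[[426.50705    49.495945 ]
 [437.05075   -28.188072 ]
 [670.2551      3.4635658]
 [659.7114     81.14758  ]]
sleeve ((546.3467407226562, 116.46878051757812), (15.490181922912598, 64.50422668457031), 8.397750854492188) 0.12384927760245878
205 [-1, 0, 0, 0, -2, 2, 0, 0, -2, -1, 0, 3, 0, -4, -1, 0, 2, 0, 0, 0, 0, 0, 1, -5, -1, 0, 0, -1, 3, 0, -1]
211 [-1, 2, 24, 21, 19, 32, 28, 25, 27, 30, 27, 27, 25, 27, 23, 26, 24, 21, 23, 19, 21, 3, -1, 0, -5, -1, -2, -2, -1, -1, -3]
217 [0, -4, 6, 19, 23, 4, 3, 5, 5, 6, 5, 3, 6, 3, 3, 9, 10, 3, 3, 23, 22, 4, -1, 0, 2, 0, 0, -2, 2, 2, 0]
223 [2, -1, 8, 21, 22, 8,
[... 1241 characters left out ...]
4, 22, 23, 22, 8, 18, -1, 23, -1, 0, 2, 1, 1]
289 [-2, -1, 0, -4, 0, -1, 8, 18, 22, 7, 25, 21, 22, 23, 25, 24, 23, 25, 26, 24, 24, 21, 5, 17, 19, 22, 0, -2, 0, -2, -1]
295 [0, 0, 0, 0, -1, 0, 7, 24, 20, 19, 1, 2, 7, 9, 4, 6, 5, 6, 5, 6, 4, 3, 8, 5, 22, 18, 6, 0, 0, -1, 0]
301 [2, 0, -3, 1, -2, 0, 0, 20, 19, 17, 4, 9, 7, 5, 6, 7, 5, 4, 6, 3, 6, 4, 6, 4, 23, 22, 23, 1, 1, 0, 0]
307 [-1, -3, 0, 0, 2, -1, 0, 1, 26, 22, 4, 7, 5, 3, 6, 9, 5, 7, 8, 8, 10, 5, 6, 9, 8, 22, 22, 5, -2, 0, -1]
313 [0, 0, -2, 1, -1, 0, 0, 4, 23, 20, 19, 8, 6, 8, 4, 4, 6, 7, 2, 5, 6, 7, 2, 5, 4, 21, 19, 23, -1, 2, 3]
319 [-2, 1, -3, -1, 0, -2, 0, -3, 20, 19, 24, 7, 7, 5, 6, 7, 6, 4, 3, 6, 6, 8, 2, 0, 0, 2, 0, 1, 0, 0, -1]
```

View pics/crop.png

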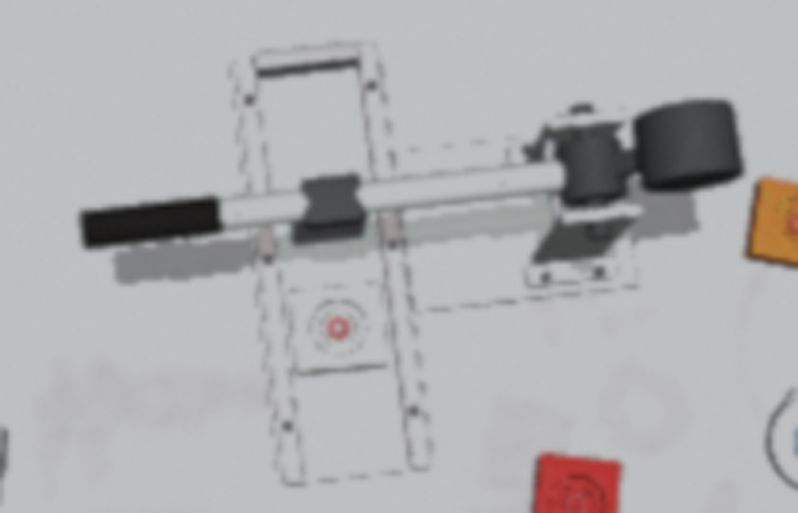

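Lane yaw is about 7.7° and its origin about (0.561, 0.028). The fitted outline is 235×78 mm, as specified. The predicted sleeve centre, (0.549, 0.117), is about 2 mm from the measured one. The block is at lane x ≈ -54 mm. Next I check reachability for a lift from below.

```bash
cat >> h.py <<'E'
yaw=np.radians(7.9); O=np.array([.5605,.028,0])
ex=np.array([np.cos(yaw),np.sin(yaw),0]); ey=np.array([-ex[1],ex[0],0]); ez=np.array([0,0,1.])
def L(x,y,z): return O+x*ex+y*ey+z*ez
def rot(tilt,roll):  # tool z along lane x, tilted down; roll about tool z
    z=np.cos(tilt)*ex-np.sin(tilt)*ez; y0=ey; x0=np.cross(y0,z)
    y=np.cos(roll)*y0-np.sin(roll)*x0; return np.stack([np.cross(y,z),y,z],1)
def arc(th,off,r=.213,x=-.007): return L(x,-.13+r*np.cos(th)+off*np.sin(th),.115+r*np.sin(th)-off*np.cos(th))
E
python3 - <<'E'
from h import *
for t in (0,15,30,45):
  for r in (-90,0,90,180):
    R=rot(np.radians(t),np.radians(r))
    f=lambda p:inverse_kinematics(p,R)
    qs=[f(L(-.12,.085,.08))]+[f(arc(a,.023)) for a in (-.15,0,.3,.6,.9,1.2)]
    print(t,r,[q is not None for q in qs], None if qs[1] is None else np.round(qs[1],2), None if qs[-1] is None else np.round(qs[-1],2))
Rd=rot(np.pi/2,0); print([inverse_kinematics(L(x,0,.04),Rd) is not None for x in(-.14,.03)],Rd.round(2).tolist(), [None if inverse_kinematics(L(-.14,0,.1),rot(np.pi/2,a)) is None else np.round(inverse_kinematics(L(-.14,0,.1),rot(np.pi/2,a)),2) for a in (0,np.pi,np.pi/2)])
E
```

```text
0 -90 [False, False, False, False, False, False, False] None None
0 0 [False, False, False, False, False, False, False] None None
0 90 [False, False, False, False, False, False, False] None None
0 180 [False, False, False, False, False, False, False] None None
15 -90 [False, False, False, False, False, False, False] None None
15 0 [False, False, False, False, False, False, False] None None
15 90 [False, False, False, False, False, False, False] None None
15 180 [False, False, False, False, False, False, False] None None
30 -90 [False, False, False, False, False, False, True] None [ 0.98  0.08 -1.    2.36  3.38  0.31 -0.11]
30 0 [False, False, False, False, False, False, True] None [ 0.98  0.08 -1.    2.36  3.38  0.31 -1.68]
30 90 [False, False, False, False, False, False, False] None None
30 180 [False, False, False, False, False, False, True] None [ 0.98  0.08 -1.    2.36  3.38  0.31  1.46]
45 -90 [False, False, True, True, True, False, False] None None
45 0 [False, False, True, True, True, False, False] None None
45 90 [False, False, True, True, True, False, False] None None
45 180 [False, False, True, True, True, False, False] None None
[True, True] [[-0.99, -0.14, 0.0], [-0.14, 0.99, 0.0], [-0.0, 0.0, -1.0]] [array([ 0.75,  0.52, -1.07,  2.21,  0.66,  0.78,  0.94]), array([ 0.35,  0.34, -0.54,  2.23,  0.3 ,  0.63, -1.85]), array([ 0.53,  0.4 , -0.77,  2.22,  0.44,  0.68, -0.42])]
```

```bash
cat >> h.py <<'E'
def rot2(head,tilt,roll):  # heading from lane x, tilt down
    h=np.cos(head)*ex+np.sin(head)*ey; s=np.cross(ez,h)
    z=np.cos(tilt)*h-np.sin(tilt)*ez; x0=np.cross(s,z)
    y=np.cos(roll)*s-np.sin(roll)*x0; return np.stack([np.cross(y,z),y,z],1)
E
python3 - <<'E'
from h import *
c=np.radians
for h in range(-180,180,20):
  for t in (0,15,30,40,50,60,70):
    best=""
    for r in (0,180):
      R=rot2(c(h),c(t),c(r)); z=R[:,2]
      # TCP such that point 12mm ahead of TCP lies on arc
      b="".join("01"[inverse_kinematics(arc(a,o,x=0)-.012*z,R) is not None] for a,o in ((0,.06),(0,.023),(.3,.023),(.6,.023),(.9,.023),(1.15,.023)))
      best+=" "+b
    if "11" in best: print(h,t,best)
E
```

```text
-180 30  111000 111000
-180 40  111100 111100
-180 50  111111 111111
-180 60  111111 111111
-180 70  111111 111111
-160 30  111000 111000
-160 40  111111 111111
-160 50  111111 111111
-160 60  111111 111111
-160 70  111111 111111
-140 0  000011 000000
-140 15  111111 111111
-140 30  111111 111111
-140 40  111111 111111
-140 50  111111 111111
-140 60  111111 111111
-140 70  111111 111111
-120 0  111111 111111
-120 15  111111 111111
-120 30  111111 111111
-120 40  111111 111111
-120 50  111111 111111
-120 60  111111 111111
-120 70  111111 111111
-100 0  111111 111111
-100 15  111111 111111
-100 30  111111 111111
-100 40  111111 111111
-100 50  111111 111111
-100 60  111111 111111
-100 70  111111 111111
-80 0  111111 111111
-80 15  111111 111111
-80 30  111111 111111
-80 40  111111 111111
-80 50  111111 111111
-80 60  111111 111111
-80 70  111111 111111
-60 0  111111 111111
-60 15  111111 111111
-60 30  111111 111111
-60 40  111111 111111
-60 50  111111 111110
-60 60  111111 111100
-60 70  111111 111111
-40 0  111111 111111
-40 15  111111 111111
-40 30  111111 111111
-40 40  111111 1111
[... 629 characters left out ...]
11111
80 15  111111 111111
80 30  111111 111111
80 40  111111 111111
80 50  111111 111111
80 60  111111 111111
80 70  111111 111111
100 0  111111 111111
100 15  111111 111111
100 30  111111 111111
100 40  111111 111111
100 50  111111 111111
100 60  111111 111111
100 70  111111 111111
120 0  111111 111111
120 15  111111 111111
120 30  111111 111111
120 40  111111 111111
120 50  111111 111111
120 60  111111 111111
120 70  111111 111111
140 0  111000 111100
140 15  111100 111110
140 30  111111 111111
140 40  111111 111111
140 50  111111 111111
140 60  111111 111111
140 70  111111 111111
160 30  111100 111100
160 40  111110 111110
160 50  111111 111111
160 60  111111 111111
160 70  111111 111111
```

```bash
cat >> h.py <<'E'
Rg=rot2(np.radians(-40),np.radians(30),0); zg=Rg[:,2]
def G(th,off,r=.22): return arc(th,off,r=r,x=0)-.008*zg
E
python3 - <<'E'
from h import *
command_gripper(0,20)
p=np.array(sense()["position"]); 
try: move_l(p+[0,0,.15],feed=.2)
except Unreachable as e: print("up",e)
pre=G(0,.06)-.10*zg
hi=pre+[-.0,0,.22]
for n,q in(("hi",hi),("pre",pre)): print(n,q.round(3),inverse_kinematics(q,Rg))
movep(hi,Rg)
s=sense(); print(s["position"],s["time_s"],s["joint_pos"],s["wrist_force"])
move_l(pre,feed=.15)
s=sense(); print(s["position"],s["time_s"],s["joint_pos"],s["wrist_force"],s["finger_gap"])
save(camera("scene")[0],"pics/pre.png")
E
```

```text
hi [0.469 0.167 0.329] [-0.03946299  0.21249401 -0.99898572  2.18766797  1.29950941  1.3538394
 -0.7094833 ]
pre [0.469 0.167 0.109] [-0.29427174  0.72415382 -0.80733154  2.33230189  1.60802942  1.53492251
 -1.28548005]
[0.4693561  0.16609686 0.32898148] 4.725 [-0.0385264   0.21274043 -0.99800816  2.18725682  1.29945209  1.35387848
 -0.70948072] [-0.06849658  0.25430144 -0.01850083]
[0.46910936 0.16701044 0.10970411] 6.3417 [-0.28788356  0.72672127 -0.81590946  2.33178941  1.60958414  1.54142893
 -1.28455013] [0.48139631 0.22035919 0.72081876] 0.00020041358915814562
```

View pics/pre.png

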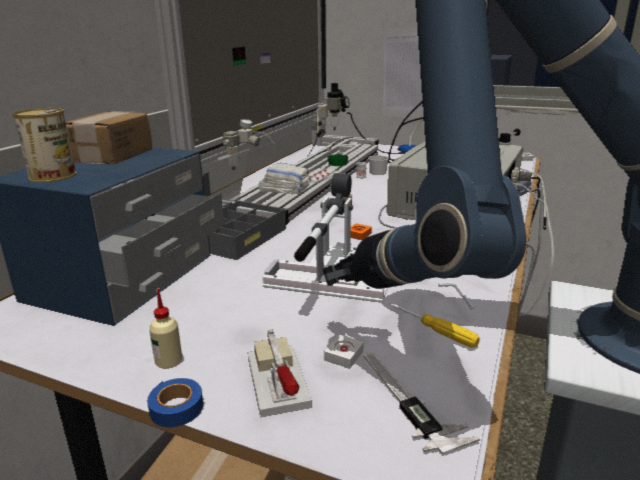

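The scene view shows the closed fingertips at (335,272), left of and below the sleeve at (305,250), with the wrist clear of the bench. Now I insert under the sleeve and lift.

Run:
```python
from h import *
if move_l(G(0,.06),feed=.1,until_force=6): print("blocked",sense()["position"]); raise SystemExit
print("in",sense()["position"],G(0,.06),sense()["wrist_force"])
for th,off in [(0,.03),(.2,.03),(.4,.03),(.6,.03),(.8,.03),(1.0,.03),(1.15,.03)]:
    hit=move_l(G(th,off),feed=.08,until_force=15)
    s=sense(); print(th,hit,s["position"].round(4) if hasattr(s["position"],"round") else s["position"],np.round(s["wrist_force"],2),s["time_s"])
    if hit: break
save(camera("scene")[0],"pics/up.png")
```

```text
in [0.54201497 0.12145411 0.05919826] [0.54226096 0.12082749 0.059     ] [-0.09178644  1.03846807  0.64102742]
0 False [0.5423 0.1212 0.0893] [-0.51  1.38 -1.35] 8.0667
0.2 False [0.542  0.1223 0.1332] [-0.8   1.13 -0.37] 8.7667
0.4 False [0.5431 0.1152 0.1769] [ 0.04  0.21 -0.66] 9.4667
0.6 False [0.5453 0.0997 0.2184] [ 0.2   0.41 -0.46] 10.1667
0.8 False [0.5484 0.0761 0.2558] [ 0.19  0.75 -0.21] 10.8667
1.0 False [0.5526 0.0457 0.2878] [ 0.12  0.07 -0.28] 11.5667
1.15 False [0.5563 0.0192 0.3074] [-0.79 -0.87  0.69] 12.1333
```

View pics/up.png

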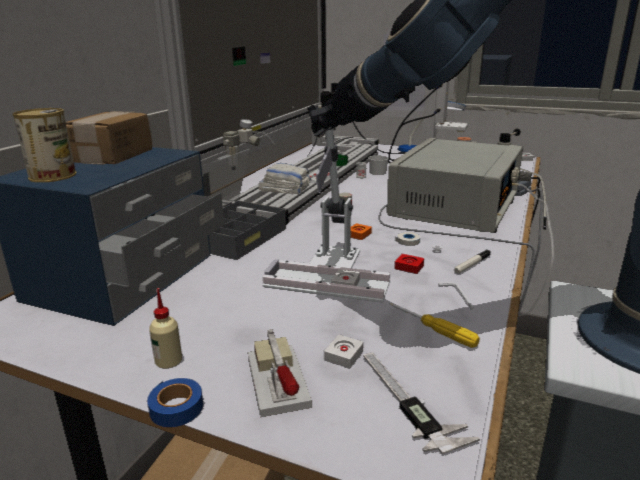

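The scene view shows the bar raised past vertical, near (335,175), with the fingers at (325,115). Next I retract, check the gate and move behind the block.

Run:
```python
from h import *
move_l(np.array(sense()["position"])-.12*zg,feed=.2)
Rd=rot(np.pi/2,0); P=L(-.115,0,.20)
for a in (0,np.pi):
    R=rot(np.pi/2,a); q=inverse_kinematics(P,R); print(a,q)
    if q is None: continue
    qq=[inverse_kinematics(L(x,0,.036),R) is not None for x in(-.115,.04)]; print(qq)
R=rot(np.pi/2,0) 
movep(P,R)
s=sense(); print(s["position"],s["time_s"],s["wrist_force"])
im,w=cloud("top"); np.savez("top2.npz",im=im,w=w)
z=w[:,:,2]; h=z[200:275,240:420]; m=(h>.14)&(h<.5); q=w[200:275,240:420][m]
for lo in np.arange(.14,.36,.03):
    k=(q[:,2]>lo)&(q[:,2]<lo+.03); 
    if k.any(): d=q[k]-O; print(round(lo,2),k.sum(),"lane y",np.percentile(d@ey,[5,50,95]).round(3),"x",np.median(d@ex).round(3))
save(im,"pics/top2.png")
```

```text
0 [-0.48536904  0.16267487  0.4082831   2.13388678 -0.08495352  0.85998209
  1.68227513]
[True, True]
3.141592653589793 [ 0.71116285  0.29450489 -0.96540823  2.07509936  0.30505318  0.91849719
 -1.8552727 ]
[True, True]
[0.44637746 0.01218119 0.19969211] 14.8167 [ 0.1052528  -0.47334419  0.07218111]
0.14 117 lane y [-0.155 -0.146 -0.137] x -0.003
0.17 118 lane y [-0.173 -0.163 -0.154] x -0.004
0.2 24 lane y [-0.175 -0.172 -0.164] x -0.004
0.23 88 lane y [-0.166 -0.15  -0.119] x -0.003
0.26 208 lane y [-0.158 -0.13  -0.102] x -0.003
0.29 27 lane y [-0.128 -0.12  -0.114] x -0.002
```

View pics/top2.png

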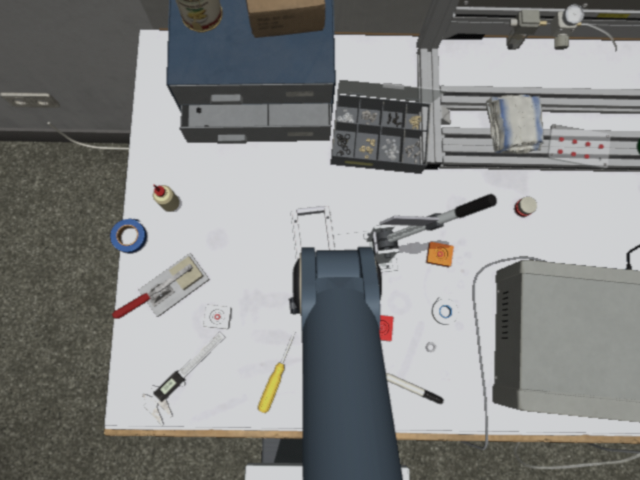

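The top view shows the gate leaning right, with the sleeve at (475,207). The bar slope of 0.57 gives θ ≈ 2.09, so it is on its upper stop. The lane ahead is clear and the wrist is over the block. Before pushing I check the wrist's sideways clearance to the raised blade.

Run:
```python
from h import *
w=np.load("top2.npz")["w"]; q=w[240:330,285:400].reshape(-1,3); d=q-O; x=d@ex;y=d@ey;z=q[:,2]
for lo in np.arange(.2,.75,.05):
    k=(z>lo)&(z<lo+.05)&~((y<-.09)&(z<.32))
    if k.sum()>3: print(round(lo-.164,3),k.sum(),"x rel tcp",(np.percentile(x[k],[1,99])+.115).round(3),"y",np.percentile(y[k],[1,99]).round(3))
```

```text
0.086 113 x rel tcp [-0.014  0.012] y [0.047 0.062]
0.286 277 x rel tcp [-0.03   0.043] y [-0.049  0.052]
0.336 4588 x rel tcp [-0.05   0.035] y [-0.046  0.048]
0.386 1889 x rel tcp [-0.059 -0.021] y [-0.026  0.039]
```

Run:
```python
from h import *
print(move_l(L(-.115,0,.037),feed=.12,until_force=6), sense()["position"])
def st(t,h): 
    s=sense(); d=np.array(s["position"])-O; print(t,h,"lane",(d@ex).round(4),(d@ey).round(4),d[2].round(4),np.round(s["wrist_force"],2),round(s["time_s"],2))
h=move_l(L(.020,0,.037),feed=.05,until_force=8); st("push",h)
if not h:
    h=move_l(L(.055,0,.037),feed=.02,until_force=4); st("final",h)
```

```text
False [0.44703064 0.01221883 0.03749325]
push False lane 0.0199 -0.0 0.037 [-1.45  0.44  0.06] 19.23
final True lane 0.0399 0.0002 0.0364 [-0.55  0.37  0.82] 20.28
```

Contact came at lane x = 39.9 mm, against the 40 mm predicted for the block touching the stop. Now I retreat and verify.

Run:
```python
from h import *
move_l(L(-.06,0,.037),feed=.12); move_l(L(-.10,0,.25),feed=.2); sleep(.5)
p=np.array(sense()["position"]); 
try: move_l(p+[-.0,-.2,.05],feed=.2)
except Unreachable as e: print(e)
im,w=cloud("top"); np.savez("top3.npz",im=im,w=w); print(sense()["time_s"],sense()["wrist_force"])
save(cv2.resize(im[190:340,180:500],None,fx=2.5,fy=2.5,interpolation=cv2.INTER_CUBIC),"pics/top3.png")
d=w-O; x=d@ex;y=d@ey;z=w[:,:,2]
k=(abs(y)<.02)&(z>.014)&(z<.034)&(x>-.02)&(x<.09)
print("block x",np.percentile(x[k],[1,99]).round(4),"z",np.median(z[k]).round(4))
k=(abs(x-.073)<.015)&(abs(y)<.035)&(z>.016)&(z<.034); print("y",np.sort(y[k])[[0,-1]])
g=im.astype(int); r=(g[:,:,0]-g[:,:,1]>50)&(abs(y)<.03)&(x>-.1)&(x<.1); print("seat",x[r].mean(),y[r].mean())
for a,b in((.14,.17),(.17,.20)):
    k=(abs(x)<.03)&(y<-.1)&(y>-.25)&(z>a)&(z<b); print("bar",np.median(y[k]),k.sum())
```

```text
24.225 [-0.65488274 -0.14246298  0.12578438]
block x [0.0499 0.0895] z 0.0225
y [-0.03499197  0.03498458]
seat 0.07250723852540618 0.0011115610092860544
bar -0.14617958959625948 115
bar -0.16342950560824893 117
```

View pics/top3.png

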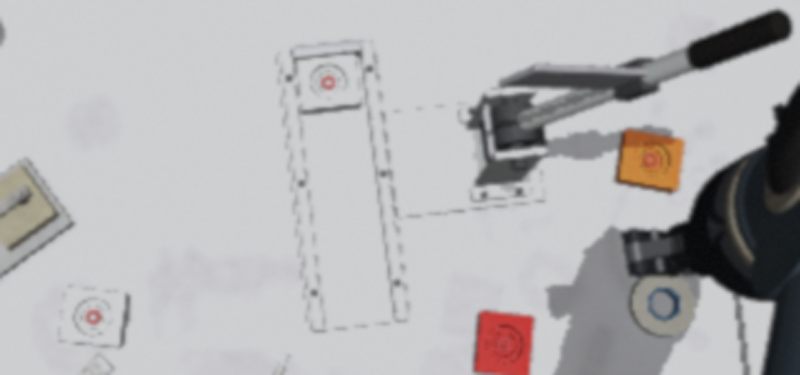

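The top view shows the block against the stop, with its seat at (328,82). The gate is still raised, and the other items look unmoved. The gripper is high above the bench on the right, touching nothing.

```bash
python3 -c "
from rig import *
print(finish_job())"
```

```text
the job is handed in; nothing more can be done
None
```

I raised the gate, slid the seal block against the end stop and handed the job in at about 24 s of the 54 s allowed. No verdict is reported at hand-in.

**What I did:** I lifted the gate from below with closed fingertips until it swung over by itself, then backed away before touching the block. I then pushed the block along the lane, under the raised gate, until it met the stop.

**Final checks from the top camera:**
- **Gate:** the bar slope gives about 2.09 rad, unchanged before and after the push.
- **Block:** the seat is at lane x 72.5 mm and y +1 mm, against 73 mm when touching the stop. Its top measured 22.5 mm high against 24 mm expected, which is within depth noise. I didn't measure its tilt directly.
- **Forces:** wrist force readings between moves stayed below about 2 N. The push stopped at its 4 N contact limit, 0.1 mm from where the stop should be.
- **Other items:** the second block, bottle and tape roll look undisturbed in the camera views, but I didn't measure their positions.

One check gave no answer: the block's width came out at the limit of the search window because the rails were included. I relied on the seat position for y instead.

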